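Catch and lower the instrument case lid

TASK

Close the instrument case without letting its lid strike: from its hinge side, nudge the leaning lid forward past upright so that it starts to fall over the case, catch it on the outside of your fingers part-way down, and lower it slowly until it lies fully shut, then draw the fingers clear. Do not pinch, lift or force anything: the case stays where it stands and the instruments in it and the things around it are left alone.

Things in the scene. Friction and masses are not known exactly. Their poses are not given: they have to be found in the camera images.
- case: Stainless instrument case standing loose on the table, 130 (x) x 220 (y) x 50 mm high, 1.8 kg, open on top, lid hinged along its left edge as the robot sees it. Origin at the centre of its underside; its x axis points towards the hinge, that is roughly along world +y (yaw between 1.15 and 1.95 rad), y along the hinge, z up.
- lid (a joint): Lid angle, rad: 0 shut, pi/2 upright, 1.8 leaning back on its stop, over the hinge side (to the left, clear of the case), where it starts or settles. The hinge is braked: between about 1.5 and 1.64 the lid may stand; below that it falls shut by itself, slowly at first, in 3 to 5 s, and strikes the rim at 0.6 to 1 rad/s, which is too hard.
- hinge (a point): Middle of the hinge line, on the rim of the case's hinge side, 50 mm above the table, 65 mm along the case's x axis from its centre. The lid's underside lies in the plane of this line. The lid: steel frame with a clear pane, 130 mm from hinge to front edge, 220 mm wide, 8 mm thick, about 0.25 kg.
- tongue (a point): Middle of the tip of the dark blue lift tongue on the lid's front edge, on its underside, 162 mm from the hinge line. The tongue is 100 mm wide (along the hinge), 8 mm thick, and sticks out 32 mm past the lid's front edge, so when the lid is shut it overhangs the front (right-hand) wall of the case by 32 mm, 50 mm above the table.
- handpiece_blue: blue micro-surgical handpiece, 140 mm long, 12 mm thick, lying loose inside the case along its y axis; stays where it lies. Origin on its underside.
- handpiece_orange: orange micro-surgical handpiece, 140 mm long, 12 mm thick, lying loose inside the case along its y axis; stays where it lies. Origin on its underside.
- saline: Bystander: white closed saline bottle, 60 mm across, 150 mm tall, beside the case or behind its hinge. Origin at the centre of its underside.
- jar: Bystander: amber jar, 56 mm across, 75 mm tall, beside the case or behind its hinge. Origin at the centre of its underside.
- cup: Bystander: steel bowl, 70 mm across, 50 mm tall, beside the case or behind its hinge. Origin at the centre of its underside.
- lens_cap: Bystander: black lens cap, 48 mm across, 22 mm tall, beside the case or behind its hinge. Origin at the centre of its underside.
- swab_box: Bystander: white swab box, 80 x 120 x 50 mm, off to the left. Origin at the centre of its underside.
- spatula: Bystander: green-handled spatula, 160 mm long, lying off to the right. Origin on its underside.

How it is judged:
By the outcome, as a careful person would: the job done as asked, in the order asked, and still so for the second after the job is handed in, with the robot touching nothing.
It also fails if it takes over 48 s, if anything falls off the work surface, if the arm or the gripper's body presses on something with over 40 N, if the wrist force passes 120 N, or if a joint passes its speed limit or range.

ROBOT

A 6-joint arm with a two-finger parallel gripper is mounted at the origin on the work surface. World frame = base frame: x ahead of the robot, y to its left, z up, the work surface at z = 0. Lengths are in mm, angles in rad, forces in N, time in s.
With the tool pointing down it reaches from about 350 to 975 mm from the base axis. Payload 7.1 kg.
Tool frame: the origin (TCP) lies on the centre line of the jaws, within the pads' length; the fingertips stand 8 mm ahead of it and the grasp point (between the pads) lies 11 mm behind it; z points along the fingers, x is the direction in which the jaws open and shut, and the axes are right-handed (so a half turn about z gives the same grasp; the last joint's range is limited). The gripper opens to 88 mm and grips with 3 to 60 N. Pads are 20 mm wide; open, the fingers measure 115 mm over their backs; the gripper's body (75 mm by 178 mm) begins 61 mm behind the grasp point.
Start: joints at [1.087, 0.423, 1.63, -0, 1.089, -0.019], TCP at [280.12, 558.693, 230.675] pointing down, gripper open.
Joint ranges: [-3, 3], [-0.9, 2.11], [0.09, 2.58], [-1.31, 4.45], [0.11, 2.69], [-2.54, 2.54]. Speed limits (rad/s): [2.39, 2.39, 3.01, 3.14, 3.14, 3.14].

INTERFACE

Orientations are given as a rotation vector (axis times angle).
In Python, from workcell import ctrl gives the robot as it stands.
- The arm moves only by the shell command python3 -m handwheel 'ROWS'. ROWS is JSON, a list of rows, each a list of 3 entries, a list of its own where there are three numbers: the turn, a rotation vector about the tool's x, y, z in rad, then the shift along the tool's x, y, z in mm, then the opening, from 0 (shut) to 1 (fully open). In form: [[[ax, ay, az], [tx, ty, tz], jaw], ...]. A call has exactly 10 rows; each row shifts and turns the pose as measured when the row begins, along the tool's axes as they then stand; what a row does not reach is not made up. A row lasts 1/12 s, in which the tool goes at most 41.7 mm and 7.16 degrees, less where a joint would pass 70% of its speed; a pose out of reach is approached as far as the arm can. A call with a gripper value outside its range is refused whole. The fingers move at their own pace and stop on an object; the grip force is fixed at half the most. Time passes only in rows, so rows that do not move let the fingers close, or fill a call up. It gives the time, the measured TCP pose, the force and the opening at its end, in the units of the state.
- ctrl.get_obs(): the state, without advancing time (a new reading comes with each control period).
- ctrl.get_image(name): name is "scene" or "side" or "wrist"; returns a dict with "pixels" (480x640x3 uint8, red, green, blue), "camera_matrix" (3x3 intrinsics, pixels), "rvec" (rotation vector, rad) and "tvec" (3), from world to camera coordinates, as OpenCV has them. Camera axes: x right, y down, z forward; pixel columns grow to the right and rows downward; lengths in mm; the calibration is good to about 2 mm. A picture is of the moment at which its call begins. There is no depth.
- ctrl.close_job(): hands the job in, once; it reports no verdict.
Trained networks look in a picture, given as the dict that the camera call returned (one of the last four; its "shot" number tells which), for a name from the list of things; names that differ only in an ending like _2 or _b are one class to them, and where a whole thing is asked for, a point or a joint stands for the part that bears it (a point fixed in the world has none). Each returns a list of dicts, best first, with "score" (0 to 1); they miss things now and then, are a little off and sometimes report something else, mostly with a low value. They report only what shows in the picture. A call takes as long as a camera call.
- ctrl.look_for(picture, query): "position" ([x, y, z] in mm, in the coordinates of the camera as it stood for that picture, good to about 4 mm: the middle of the surface that is visible of it).
- ctrl.spot_point(picture, query): "position" ([x, y, z] in mm, in the coordinates of the camera as it stood for that picture, good to about 4 mm: a listed point, or the origin of a listed thing).
The state is a dict: "t": time; "qpos": joint angles; "qvel": joint speeds; "joint_torque": joint torques, N m; "ee_pos": TCP position; "orientation": TCP orientation; "ft_force": force on the tool from outside, world axes, zero at the start; "moment": the same for the moment, N m; "width": finger opening in mm.
Only numpy, scipy, OpenCV 4.12 (cv2) and the standard library are available. Lean on these libraries where they do the work, as an engineer would, in place of code of your own. Each camera call takes 0.05 s, during which the arm holds its last target.

## Working session

There is one attempt and no reset: what is moved stays moved. The work goes in short steps, Python scripts to look and compute and a shell command to move; the robot and the scene stay as the last step left them, time stands still between calls to the robot, and variables do not carry over. Pictures are saved under pics/ and viewed, and the job is handed in when it is done.

```bash
ls; mkdir -p pics; cat > h.py <<'E'
from workcell import ctrl
import numpy as np, cv2
def shot(n,fn=None):
    p=ctrl.get_image(n)
    if fn: cv2.imwrite('pics/'+fn,cv2.cvtColor(np.asarray(p['pixels']),cv2.COLOR_RGB2BGR))
    return p
def w(p,c):
    R=cv2.Rodrigues(np.array(p['rvec'],float))[0]
    return R.T@(np.array(c,float)-np.array(p['tvec'],float).ravel())
def proj(p,X):
    return cv2.projectPoints(np.array(X,float).reshape(-1,3),np.array(p['rvec'],float),np.array(p['tvec'],float),np.array(p['camera_matrix'],float),None)[0].reshape(-1,2)
E
python3 - <<'E'
from h import *
o=ctrl.get_obs();print(o)
for n in ['scene','side']:
    p=shot(n,n+'1.png')
    for q in ['case','hinge','tongue','saline','jar','cup','lens_cap','swab_box','spatula','handpiece_blue','handpiece_orange']:
        r=ctrl.spot_point(p,q)
        print(n,q,[(round(d['score'],2),w(p,d['position']).round(0).tolist()) for d in r[:2]])
print(ctrl.get_obs()['t'])
E
```

```text
pics
{'t': 0.0, 'qpos': array([ 1.08701417e+00,  4.23865944e-01,  1.63069792e+00, -5.78145572e-05,
        1.08858639e+00, -1.89660445e-02]), 'qvel': array([ 0.00133115, -0.00015607,  0.00236291,  0.00093341,  0.00035787,
       -0.00071001]), 'joint_torque': array([-2.77280953e-03, -5.44635987e+01, -2.73654217e+01,  6.40771771e-02,
        2.31547997e-02, -1.69336395e-04]), 'ee_pos': array([279.87737665, 558.21690235, 229.88290138]), 'orientation': array([ 2.67262796e+00,  1.64966732e+00, -2.06452264e-03]), 'ft_force': array([-0.37145066, -0.77749461,  0.69586784]), 'moment': array([ 0.04044756, -0.00646035,  0.0118927 ]), 'width': 88.12257377998282}
scene case [(0.92, [518.0, 116.0, -2.0]), (0.37, [493.0, 177.0, 49.0])]
scene hinge [(0.83, [490.0, 175.0, 50.0])]
scene tongue [(0.58, [485.0, 207.0, 203.0])]
scene saline [(0.88, [690.0, 169.0, 1.0])]
scene jar []
scene cup [(0.59, [351.0, 268.0, -3.0])]
scene lens_cap [(0.56, [334.0, 88.0, -4.0]), (0.39, [553.0, 332.0, 1.0])]
scene swab_box [(0.69, [389.0, 468.0, -6.0])]
scene spatula [(0.69, [360.0, -450.0, -4.0])]
scene handpiece_blue [(0.57, [513.0, 78.0, 4.0])]
scene handpiece_orange [(0.7, [359.0, -450.0, -3.0]), (0.65, [501.0, 145.0, 2.0])]
side case [(0.88, [516.0, 114.0, -3.0])]
side hinge [(0.68, [498.0, 178.0, 47.0])]
side tongue [(0.86, [483.0, 208.0, 208.0])]
side saline [(0.85, [685.0, 167.0, -1.0])]
side jar []
side cup [(0.74, [345.0, 272.0, 2.0])]
side lens_cap [(0.78, [332.0, 88.0, 2.0])]
side swab_box [(0.79, [390.0, 470.0, -2.0]), (0.72, [494.0, 176.0, 49.0])]
side spatula [(0.86, [358.0, -451.0, -3.0])]
side handpiece_blue [(0.44, [511.0, 84.0, 7.0])]
side handpiece_orange [(0.58, [498.0, 144.0, 3.0]), (0.32, [685.0, 167.0, -1.0])]
1.2
```

View images.

View pics/scene1.png

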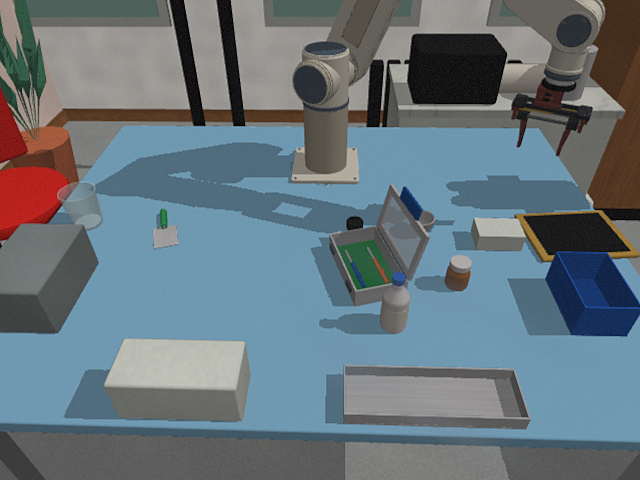

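View pics/side1.png

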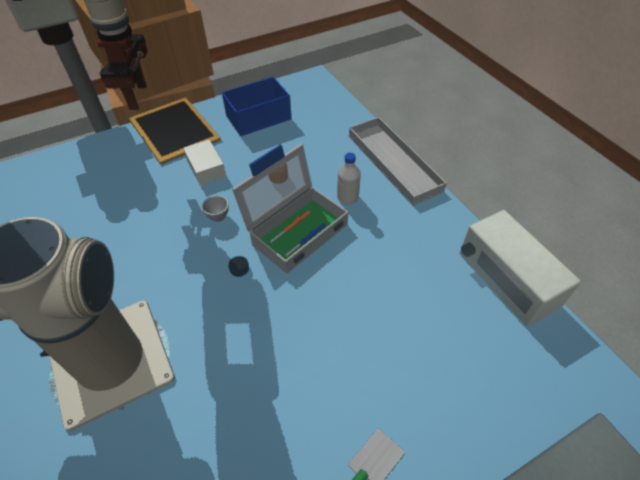

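```bash
python3 - <<'E'
from h import *
import pickle
P={n:shot(n) for n in ['scene','side']}
pickle.dump(P,open('P.pkl','wb'))
cx,cy,yaw,th=517,115,1.915,1.8
u=np.array([np.cos(yaw),np.sin(yaw),0]);v=np.array([-u[1],u[0],0]);z=np.array([0,0,1.]);c=np.array([cx,cy,0])
rim=[c+a*65*u+b*110*v+50*z for a,b in [(1,1),(-1,1),(-1,-1),(1,-1)]]
d=-np.cos(th)*u+np.sin(th)*z;h=c+65*u+50*z
lid=[h+110*v,h+110*v+130*d,h-110*v+130*d,h-110*v]; ton=[h+50*v+130*d,h+50*v+162*d,h-50*v+162*d,h-50*v+130*d]
for n,p in P.items():
    im=cv2.cvtColor(np.asarray(p['pixels']),cv2.COLOR_RGB2BGR)
    S=4
    x0,y0=(320,170) if n=='scene' else (200,130)
    big=cv2.resize(im[y0:y0+150,x0:x0+200],None,fx=S,fy=S,interpolation=cv2.INTER_CUBIC)
    for X,col in((rim,(0,0,255)),(lid,(0,255,0)),(ton,(0,255,255))):
        q=((proj(p,X)-[x0,y0]+.5)*S).astype(np.int32)
        cv2.polylines(big,[q],True,col,1)
    cv2.imwrite(f'pics/{n}_ov.png',big)
E
```

```text
(no output)
```

View pics/scene_ov.png

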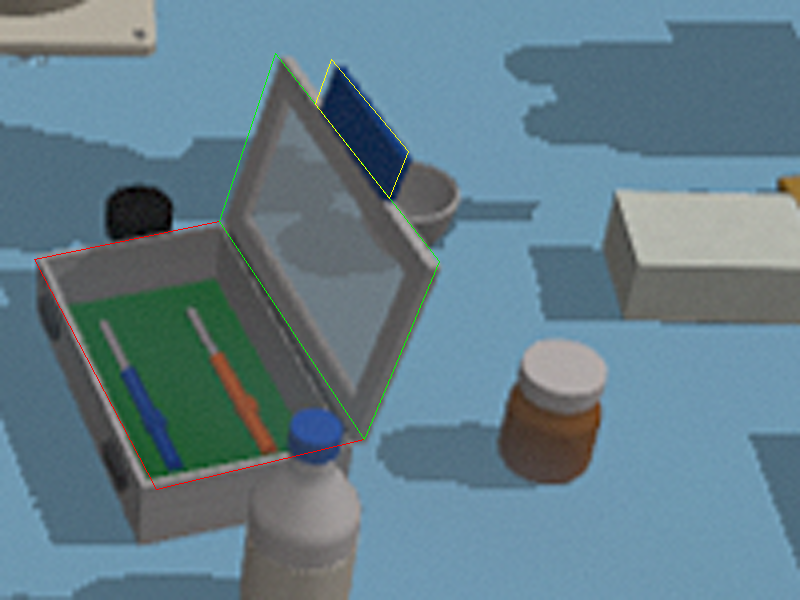

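View pics/side_ov.png

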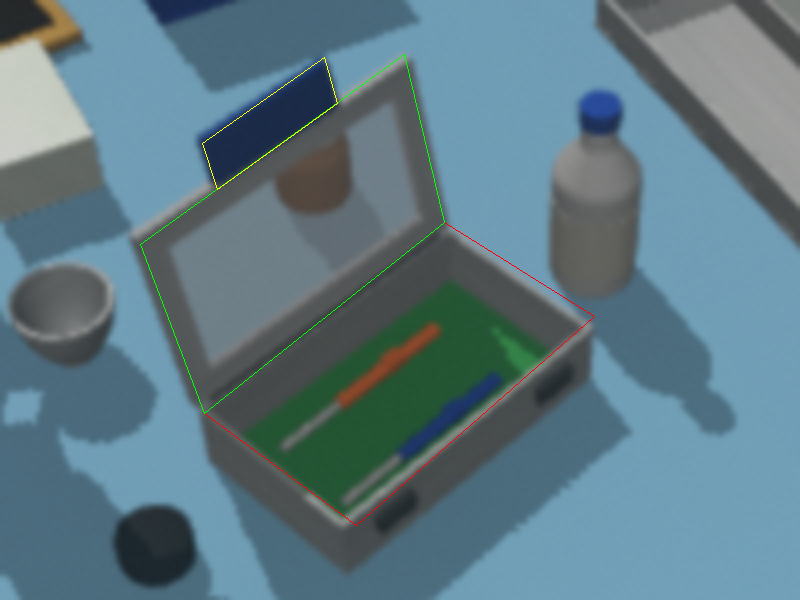

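```bash
cat >> h.py <<'E'
from scipy.spatial.transform import Rotation as Ro
C=np.array([516,114,0.]);YAW=1.915
U=np.array([np.cos(YAW),np.sin(YAW),0]);V=np.array([-U[1],U[0],0]);Z=np.array([0,0,1.])
def goal(u,z,a,v=0):  # tcp goal; a tilt deg
    y0=-U;x0=-V;R0=np.stack([x0,y0,-Z],1)
    return C+u*U+v*V+z*Z, Ro.from_matrix(R0)*Ro.from_rotvec([np.radians(a),0,0])
def cur():
    o=ctrl.get_obs();return np.array(o['ee_pos']),Ro.from_rotvec(o['orientation']),o
def todo(u,z,a,v=0,n=9,p=None,R=None):
    if p is None:p,R,o=cur()
    g,Rg=goal(u,z,a,v)
    rv=(R.inv()*Rg).as_rotvec();print('total turn',rv.round(3),'dist',np.linalg.norm(g-p).round(1))
    for i in range(n):
        Ri=R*Ro.from_rotvec(rv*i/n);print((rv/n).round(3).tolist(),(Ri.inv().apply((g-p)/n)).round(1).tolist())
def where():
    p,R,o=cur();d=p-C;g,Rg=goal(0,0,0)
    print('t',round(o['t'],2),'u %.1f v %.1f z %.1f'%(d@U,d@V,p[2]),'rot vs down',np.degrees((Rg.inv()*R).as_rotvec()).round(1),'F',o['ft_force'].round(1),'q',o['qpos'].round(2),'w',round(o['width'],1))
E
python3 - <<'E'
from h import *
where();todo(145,230,0)
E
```

```text
t 1.3 u 498.2 v 72.0 z 230.7 rot vs down [  0.   -0.  -43.6] F [-0.6 -0.  -0.5] q [ 1.09  0.42  1.63  0.    1.09 -0.02] w 87.9
total turn [-0.     0.     0.762] dist 360.5
[-0.0, 0.0, 0.085] [-21.3, 33.9, 0.1]
[-0.0, 0.0, 0.085] [-18.4, 35.6, 0.1]
[-0.0, 0.0, 0.085] [-15.3, 37.0, 0.1]
[-0.0, 0.0, 0.085] [-12.1, 38.2, 0.1]
[-0.0, 0.0, 0.085] [-8.8, 39.1, 0.1]
[-0.0, 0.0, 0.085] [-5.5, 39.7, 0.1]
[-0.0, 0.0, 0.085] [-2.1, 40.0, 0.1]
[-0.0, 0.0, 0.085] [1.3, 40.0, 0.1]
[-0.0, 0.0, 0.085] [4.7, 39.8, 0.1]
```

```bash
python3 -m handwheel '[[[0,0,0.085],[-21,34,0],0],[[0,0,0.085],[-18,36,0],0],[[0,0,0.085],[-15,37,0],0],[[0,0,0.085],[-12,38,0],0],[[0,0,0.085],[-9,39,0],0],[[0,0,0.085],[-5,40,0],0],[[0,0,0.085],[-2,40,0],0],[[0,0,0.085],[1,40,0],0],[[0,0,0.085],[0,20,0],0],[[0,0,0],[0,0,0],0]]'; python3 - <<'E'
from h import *
where();todo(145,230,0,n=4)
E
```

```text
t: 2.13
ee_pos: [458.4, 256.5, 230.8]
orientation: [-3.1, -0.485, -0.007]
ft_force: [-0.4, 0.8, 0.3]
width: 24.8
t 2.13 u 153.6 v 6.1 z 230.8 rot vs down [0.2 0.3 1.9] F [-0.4  0.8  0.3] q [0.49 0.27 1.85 0.   1.01 0.17] w 24.8
total turn [-0.003 -0.005 -0.034] dist 10.6
[-0.001, -0.001, -0.008] [1.6, 2.1, 0.2]
[-0.001, -0.001, -0.008] [1.6, 2.1, 0.2]
[-0.001, -0.001, -0.008] [1.6, 2.1, 0.2]
[-0.001, -0.001, -0.008] [1.6, 2.1, 0.2]
```

```bash
python3 -m handwheel '[[[0,0,-0.03],[6,8,12],0],[[0,0,0],[0,5,14],0],[[0,0,0],[0,5,8],0],[[0,0,0],[0,5,2],0],[[0,0,0],[0,4,0],0],[[0,0,0],[0,4,0],0],[[0,0,0],[0,4,0],0],[[0,0,0],[0,4,0],0],[[0,0,0],[0,4,0],0],[[0,0,0],[0,4,0],0]]'; python3 - <<'E'
from h import *
where()
p=shot('side','s2.png')
E
```

```text
t: 2.97
ee_pos: [481.5, 215.5, 196.4]
orientation: [-3.086, -0.546, -0.014]
ft_force: [-1.2, 0.1, 0.6]
width: 0.6
t 2.97 u 107.2 v -1.8 z 196.4 rot vs down [ 0.3  0.6 -0.3] F [-1.2  0.1  0.6] q [0.4  0.32 1.88 0.01 0.93 0.04] w 0.6
```

View pics/s2.png

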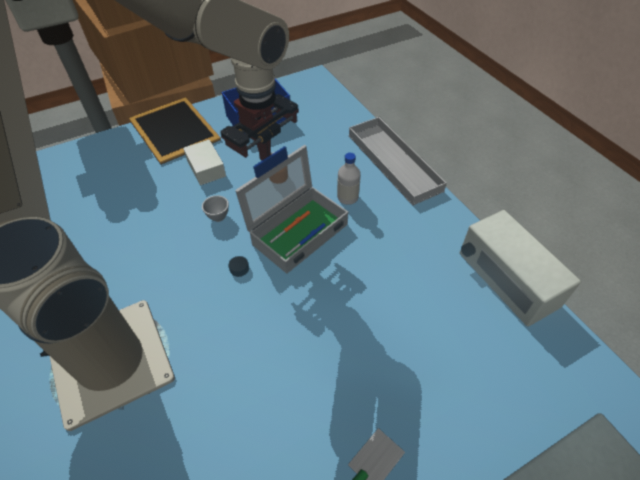

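```bash
python3 -m handwheel '[[[0,0,0],[0,4,0],0],[[0,0,0],[0,4,0],0],[[0,0,0],[0,4,0],0],[[0,0,0],[0,4,0],0],[[0,0,0],[0,4,0],0],[[0,0,0],[0,4,0],0],[[0,0,0],[0,4,0],0],[[0,0,0],[0,3,0],0],[[0,0,0],[0,2,0],0],[[0,0,0],[0,1,0],0]]'; python3 - <<'E'
from h import *
where()
p=shot('side','s3.png')
r=ctrl.spot_point(p,'tongue')
for d in r[:2]:
    X=w(p,d['position'])-C;print(d['score'],X@U,X[2],np.arctan2(X[2]-50,65-X@U))
E
```

```text
t: 3.85
ee_pos: [494.8, 178.9, 196.5]
orientation: [-3.087, -0.545, -0.015]
ft_force: [0.8, -0.2, -0.7]
width: 0.6
t 3.85 u 68.3 v -1.9 z 196.5 rot vs down [ 0.3  0.6 -0.3] F [ 0.8 -0.2 -0.7] q [ 0.32  0.32  1.88  0.01  0.93 -0.03] w 0.6
0.94 44.99993073197881 210.26844008492515 1.4466470584953321
0.63 -477.0820192996918 -3.0540457838527106 -0.09756017431750807
```

View pics/s3.png

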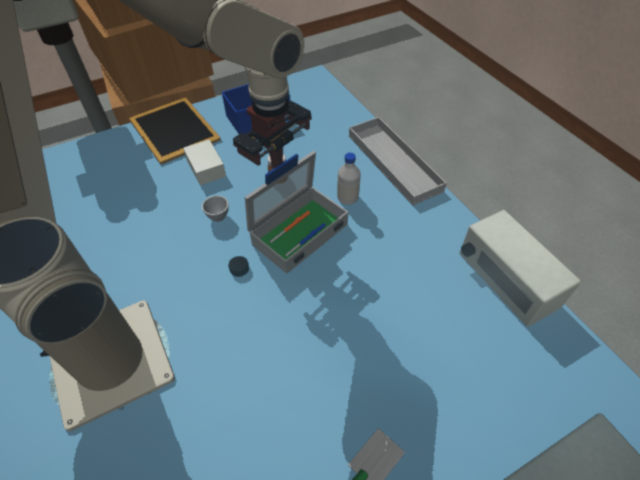

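```bash
python3 - <<'E'
from h import *
for n in ['side','scene','side','scene']:
    p=shot(n)
    r=ctrl.spot_point(p,'tongue')
    for d in r[:1]:
        X=w(p,d['position'])-C;print(n,round(p.get('t',0),2) if 't' in p else '',ctrl.get_obs()['t'],d['score'],X@U,X[2],np.arctan2(X[2]-50,65-X@U))
where()
E
```

```text
side  4.05 0.89 41.370949757861055 211.4723093880464 1.4254926449851277
scene  4.15 0.76 40.26708271623677 207.2160913482443 1.4147572312932586
side  4.25 0.72 42.32726875079752 207.31970572309046 1.4276630419911305
scene  4.35 0.96 38.34575391042068 206.8694649772644 1.4024902024776573
t 4.35 u 68.9 v -2.0 z 196.6 rot vs down [ 0.3  0.6 -0.3] F [-0.2  0.8 -0.2] q [ 0.32  0.32  1.88  0.01  0.93 -0.03] w 0.4
```

```bash
python3 -m handwheel '[[[0,0,0],[0,0,-30],0],[[0,0,0],[0,5,-20],0],[[0.112,0,0],[0,25,0],0],[[0.112,0,0],[0,25,-3],0],[[0.112,0,0],[0,24,-6],0],[[0.112,0,0],[0,24,-8],0],[[0.112,0,0],[0,23,-11],0],[[0.112,0,0],[0,21,-13],0],[[0.112,0,0],[0,19,-15],0],[[0,0,0],[0,0,0],0]]'; python3 - <<'E'
from h import *
where()
p=shot('side','s4.png')
r=ctrl.spot_point(p,'tongue')
for d in r[:2]:
    X=w(p,d['position'])-C;print(d['score'],X@U,X[2],np.arctan2(X[2]-50,65-X@U))
todo(-75,160,45,n=4)
E
```

```text
t: 5.18
ee_pos: [562.1, 10.3, 250.1]
orientation: [-2.281, -0.437, 0.147]
ft_force: [-0.6, 0.9, -0.6]
width: 0.3
t 5.18 u -113.2 v -8.4 z 250.1 rot vs down [47.2  1.3 -1.9] F [-0.6  0.9 -0.6] q [-0.32  0.57  1.59  0.62  1.57 -0.89] w 0.3
total turn [-0.032 -0.007  0.04 ] dist 98.9
[-0.008, -0.002, 0.01] [-2.8, 10.8, 22.0]
[-0.008, -0.002, 0.01] [-2.6, 10.7, 22.1]
[-0.008, -0.002, 0.01] [-2.5, 10.5, 22.2]
[-0.008, -0.002, 0.01] [-2.3, 10.4, 22.3]
```

View pics/s4.png

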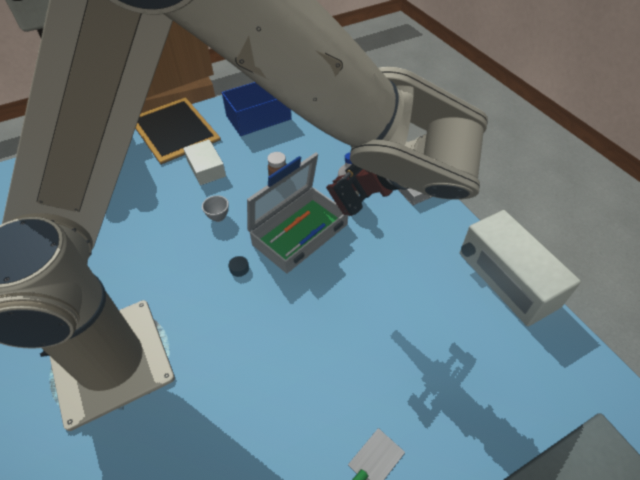

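```bash
python3 -m handwheel '[[[0,0,0],[-2,11,22],0],[[0,0,0.01],[-2,11,22],0],[[0,0,0.01],[-2,10,22],0],[[0,0,0.01],[-2,8,16],0],[[0,0,0],[0,0,0],0],[[0,0,0],[0,0,0],0],[[0,0,0],[0,0,0],0],[[0,0,0],[0,0,0],0],[[0,0,0],[0,0,0],0],[[0,0,0],[0,0,0],0]]'; python3 - <<'E'
from h import *
where()
p=shot('scene','s5.png')
r=ctrl.spot_point(p,'tongue')
for d in r[:2]:
    X=w(p,d['position'])-C;print(d['score'],X@U,X[2],np.arctan2(X[2]-50,65-X@U))
todo(-60,150,45,n=3)
E
```

```text
t: 6.12
ee_pos: [545.3, 51.9, 175.1]
orientation: [-2.309, -0.433, 0.147]
ft_force: [0.5, -0.4, 0.4]
width: 0.2
t 6.12 u -68.3 v -6.7 z 175.1 rot vs down [45.7  1.  -1.4] F [ 0.5 -0.4  0.4] q [-0.26  0.62  1.69  0.65  1.4  -0.94] w 0.2
0.88 13.606061834522501 201.68260464829444 1.2441109708133746
total turn [-0.012 -0.007  0.029] dist 27.0
[-0.004, -0.002, 0.01] [-2.4, 3.9, 7.8]
[-0.004, -0.002, 0.01] [-2.3, 3.9, 7.8]
[-0.004, -0.002, 0.01] [-2.3, 3.9, 7.8]
```

View pics/s5.png

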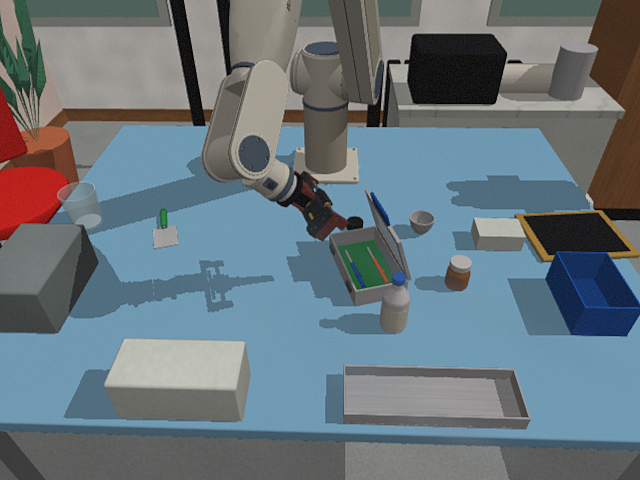

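```bash
python3 -m handwheel '[[[0,0,0.01],[-2,1,8],0],[[0,0,0.01],[-2,1,8],0],[[0,0,0],[-2,0,6],0],[[0,0,0],[0,0,0],0],[[0,0,0],[0,0,0],0],[[0,0,0],[0,0,0],0],[[0,0,0],[0,0,0],0],[[0,0,0],[0,0,0],0],[[0,0,0],[0,0,0],0],[[0,0,0],[0,0,0],0]]'; python3 - <<'E'
from h import *
where()
p=shot('scene','s6.png')
r=ctrl.spot_point(p,'tongue')
for d in r[:2]:
    X=w(p,d['position'])-C;print(d['score'],X@U,X[2],np.arctan2(X[2]-50,65-X@U))
where()
E
```

```text
t: 7.05
ee_pos: [533.8, 63.8, 155.6]
orientation: [-2.314, -0.405, 0.159]
ft_force: [0.4, -0.9, -0.5]
width: 0.7
t 7.05 u -53.3 v 0.2 z 155.6 rot vs down [45.7  0.5 -0.1] F [ 0.4 -0.9 -0.5] q [-0.25  0.64  1.73  0.66  1.35 -0.94] w 0.7
0.84 -28.79668147741593 179.1133272650234 0.9425266741226743
t 7.15 u -53.3 v 0.2 z 155.7 rot vs down [45.7  0.5 -0.1] F [0.3 0.4 0.5] q [-0.25  0.64  1.73  0.66  1.35 -0.94] w 0.3
```

```bash
python3 - <<'E'
import cv2
i=cv2.imread('pics/s6.png')[150:310,220:440];cv2.imwrite('pics/s6z.png',cv2.resize(i,None,fx=3.5,fy=3.5))
E
```

```text
(no output)
```

View pics/s6z.png

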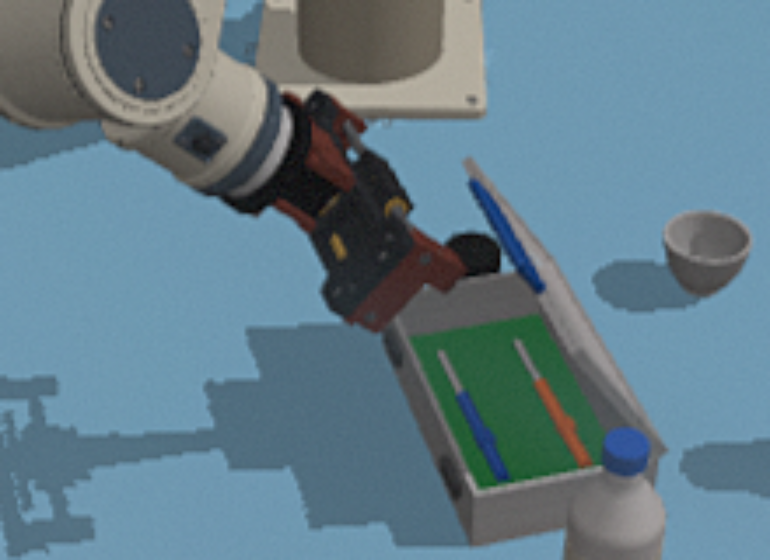

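```bash
python3 -m handwheel '[[[0,0,0],[0,0,0],0],[[0,0,0],[0,0,0],0],[[0,0,0],[0,0,0],0],[[0,0,0],[0,0,0],0],[[0,0,0],[0,0,0],0],[[0,0,0],[0,0,0],0],[[0,0,0],[0,0,0],0],[[0,0,0],[0,0,0],0],[[0,0,0],[0,0,0],0],[[0,0,0],[0,0,0],0]]'; python3 - <<'E'
from h import *
where()
for n in ('scene','side'):
  p=shot(n,n+'7.png')
  r=ctrl.spot_point(p,'tongue')
  for d in r[:2]:
    X=w(p,d['position'])-C;print(d['score'],X@U,X[2],np.arctan2(X[2]-50,65-X@U))
where()
i=cv2.imread('pics/scene7.png')[150:310,220:440];cv2.imwrite('pics/s7z.png',cv2.resize(i,None,fx=3.5,fy=3.5))
i=cv2.imread('pics/side7.png')[130:280,200:400];cv2.imwrite('pics/s7zs.png',cv2.resize(i,None,fx=3.5,fy=3.5))
E
```

```text
t: 7.98
ee_pos: [534.2, 63.2, 155.4]
orientation: [-2.316, -0.405, 0.158]
ft_force: [-0.3, -0.2, -1.0]
width: 0.4
t 7.98 u -54.0 v 0.0 z 155.4 rot vs down [45.6  0.5 -0.1] F [-0.3 -0.2 -1. ] q [-0.25  0.64  1.72  0.66  1.35 -0.94] w 0.4
0.85 -51.00823726087679 161.67669301747156 0.7663761675682838
0.79 -49.693387942005145 166.44270371913174 0.7929663556498827
t 8.18 u -54.0 v 0.1 z 155.4 rot vs down [45.6  0.5 -0.1] F [-0.3 -1.2 -1.5] q [-0.25  0.64  1.72  0.66  1.35 -0.94] w 0.8
```

View pics/s7z.png

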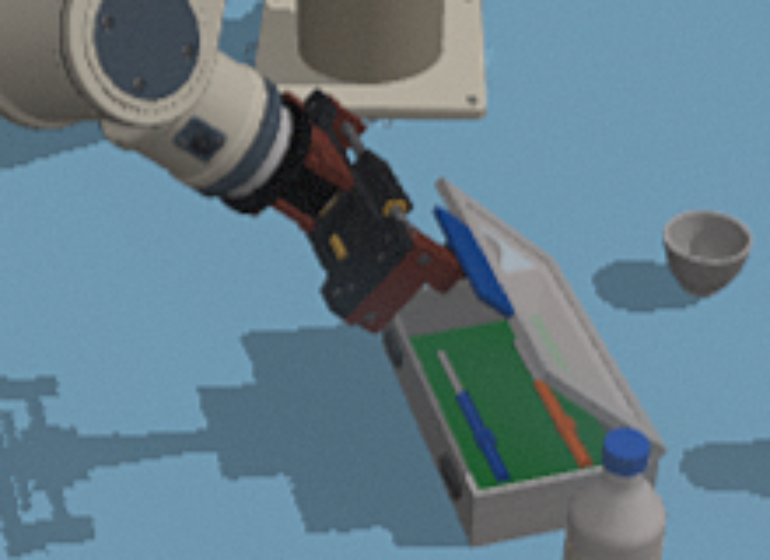

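View pics/s7zs.png

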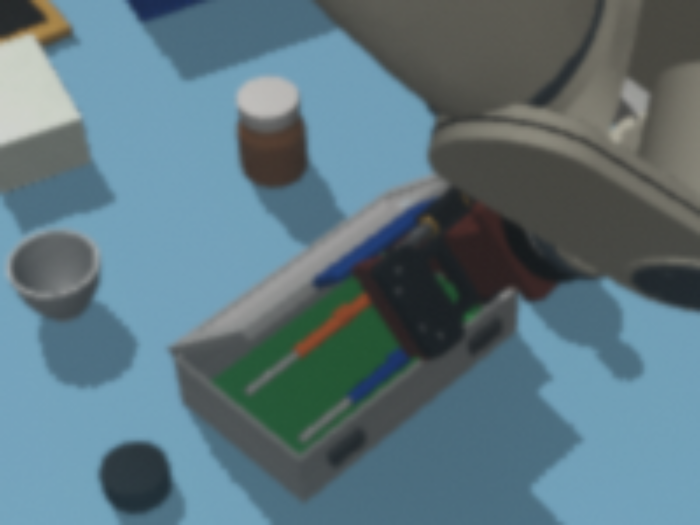

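```bash
python3 -m handwheel '[[[0,0,0],[0,1.5,0],0],[[0,0,0],[0,2.5,0],0],[[0,0,0],[0,2.5,0.1],0],[[0,0,0],[0,2.5,0.2],0],[[0,0,0],[0,2.5,0.2],0],[[0,0,0],[0,2.5,0.3],0],[[0,0,0],[0,2.5,0.3],0],[[0,0,0],[0,2.5,0.4],0],[[0,0,0],[0,2.5,0.4],0],[[0,0,0],[0,2.5,0.5],0]]'; python3 - <<'E'
from h import *
where()
n='scene'
p=shot(n,n+'8.png')
r=ctrl.spot_point(p,'tongue')
for d in r[:2]:
    X=w(p,d['position'])-C;print(d['score'],X@U,X[2],np.arctan2(X[2]-50,65-X@U))
E
```

```text
t: 9.02
ee_pos: [539.8, 47.5, 134.8]
orientation: [-2.316, -0.405, 0.158]
ft_force: [0.6, -1.0, -1.0]
width: 0.6
t 9.02 u -70.7 v 0.0 z 134.8 rot vs down [45.6  0.5 -0.1] F [ 0.6 -1.  -1. ] q [-0.27  0.68  1.71  0.65  1.34 -0.96] w 0.6
0.9 -70.66510144142143 142.2389718023014 0.5971096318385501
```

```bash
python3 -m handwheel '[[[0,0,0],[0,2.5,0.5],0],[[0,0,0],[0,2.5,0.5],0],[[0,0,0],[0,2.4,0.6],0],[[0,0,0],[0,2.4,0.6],0],[[0,0,0],[0,2.4,0.7],0],[[0,0,0],[0,2.4,0.7],0],[[0,0,0],[0,2.4,0.8],0],[[0,0,0],[0,2.3,0.8],0],[[0,0,0],[0,2.3,0.9],0],[[0,0,0],[0,2.3,0.9],0]]'; python3 - <<'E'
from h import *
where()
n='scene'
p=shot(n,n+'9.png')
r=ctrl.spot_point(p,'tongue')
for d in r[:2]:
    X=w(p,d['position'])-C;print(d['score'],X@U,X[2],np.arctan2(X[2]-50,65-X@U))
i=cv2.imread('pics/scene9.png')[150:310,220:440];cv2.imwrite('pics/s9z.png',cv2.resize(i,None,fx=3.5,fy=3.5))
E
```

```text
t: 9.95
ee_pos: [544.6, 35.3, 110.8]
orientation: [-2.316, -0.405, 0.157]
ft_force: [0.0, -1.8, -0.6]
width: 0.5
t 9.95 u -83.7 v -0.3 z 110.8 rot vs down [45.6  0.5 -0.1] F [ 0.  -1.8 -0.6] q [-0.29  0.72  1.69  0.64  1.32 -0.99] w 0.5
0.56 -83.61762868118858 118.99576391517768 0.43464099880655116
```

View pics/s9z.png

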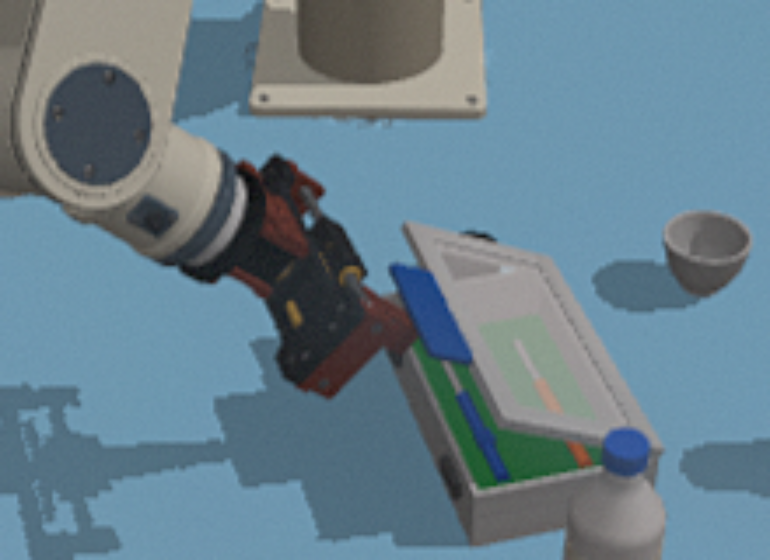

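```bash
python3 -m handwheel '[[[0,0,0],[0,2.3,0.9],0],[[0,0,0],[0,2.3,0.9],0],[[0,0,0],[0,2.2,1.0],0],[[0,0,0],[0,2.2,1.0],0],[[0,0,0],[0,2.2,1.1],0],[[0,0,0],[0,2.2,1.1],0],[[0,0,0],[0,2.1,1.2],0],[[0,0,0],[0,2.1,1.2],0],[[0,0,0],[0,2.1,1.3],0],[[0,0,0],[0,2.1,1.3],0]]'; python3 - <<'E'
from h import *
where()
n='scene'
p=shot(n,n+'10.png')
r=ctrl.spot_point(p,'tongue')
for d in r[:2]:
    X=w(p,d['position'])-C;print(d['score'],X@U,X[2],np.arctan2(X[2]-50,65-X@U))
E
```

```text
t: 10.88
ee_pos: [547.9, 27.4, 85.4]
orientation: [-2.317, -0.405, 0.157]
ft_force: [0.3, -2.1, -0.4]
width: 0.5
t 10.88 u -92.3 v -0.8 z 85.4 rot vs down [45.5  0.6 -0.1] F [ 0.3 -2.1 -0.4] q [-0.3   0.77  1.68  0.64  1.3  -1.02] w 0.5
0.64 -95.5129319048669 91.69179000656824 0.2541254463021971
0.63 68.40579684485861 47.38615435128521 -2.4870044092292067
```

```bash
python3 -m handwheel '[[[0,0,0],[0,1.8,1.2],0],[[0,0,0],[0,1.8,1.2],0],[[0,0,0],[0,1.8,1.2],0],[[0,0,0],[0,1.7,1.2],0],[[0,0,0],[0,1.7,1.2],0],[[0,0,0],[0,1.7,1.2],0],[[0,0,0],[0,1.6,1.2],0],[[0,0,0],[0,1.6,1.2],0],[[0,0,0],[0,1.5,1.2],0],[[0,0,0],[0,1.5,1.2],0]]'; python3 - <<'E'
from h import *
where()
n='scene'
p=shot(n,n+'11.png')
r=ctrl.spot_point(p,'tongue')
for d in r[:2]:
    X=w(p,d['position'])-C;print(d['score'],X@U,X[2],np.arctan2(X[2]-50,65-X@U))
i=cv2.imread('pics/scene11.png')[150:310,220:440];cv2.imwrite('pics/s11z.png',cv2.resize(i,None,fx=3.5,fy=3.5))
E
```

```text
t: 11.82
ee_pos: [549.6, 23.5, 63.0]
orientation: [-2.319, -0.406, 0.156]
ft_force: [0.5, -3.7, -1.8]
width: 0.4
t 11.82 u -96.5 v -1.1 z 63.0 rot vs down [45.4  0.6 -0.1] F [ 0.5 -3.7 -1.8] q [-0.3   0.8   1.67  0.64  1.28 -1.04] w 0.4
0.6 -98.55624469165991 71.95628588686968 0.13344523246563458
```

View pics/s11z.png

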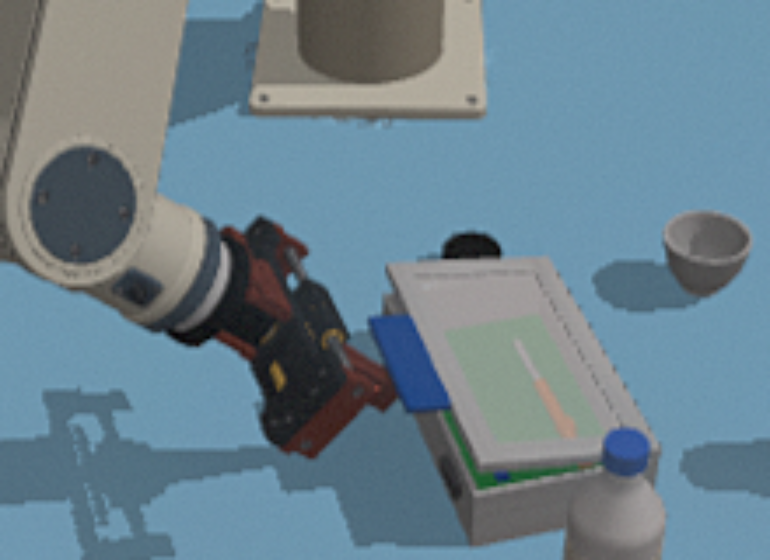

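```bash
python3 -m handwheel '[[[0,0,0],[0,1.4,0.6],0],[[0,0,0],[0,1.4,0.6],0],[[0,0,0],[0,1.4,0.6],0],[[0,0,0],[0,1.3,0.6],0],[[0,0,0],[0,1.2,0.6],0],[[0,0,0],[0,1.1,0.6],0],[[0,0,0],[0,1.0,0.6],0],[[0,0,0],[0,1.0,0.6],0],[[0,0,0],[0,0.9,0.6],0],[[0,0,0],[0,0.8,0.5],0]]'; python3 - <<'E'
from h import *
where()
n='scene'
p=shot(n,n+'12.png')
r=ctrl.spot_point(p,'tongue')
for d in r[:2]:
    X=w(p,d['position'])-C;print(d['score'],X@U,X[2],np.arctan2(X[2]-50,65-X@U))
i=cv2.imread('pics/scene12.png')[150:310,220:440];cv2.imwrite('pics/s12z.png',cv2.resize(i,None,fx=3.5,fy=3.5))
E
```

```text
t: 12.75
ee_pos: [550.1, 21.5, 49.5]
orientation: [-2.315, -0.405, 0.158]
ft_force: [-0.2, -0.7, -1.2]
width: 0.8
t 12.75 u -98.6 v -0.9 z 49.5 rot vs down [45.6  0.5 -0.1] F [-0.2 -0.7 -1.2] q [-0.3   0.83  1.66  0.65  1.27 -1.05] w 0.8
0.88 -98.16974683933327 58.08532130115354 0.049511099512511564
```

View pics/s12z.png

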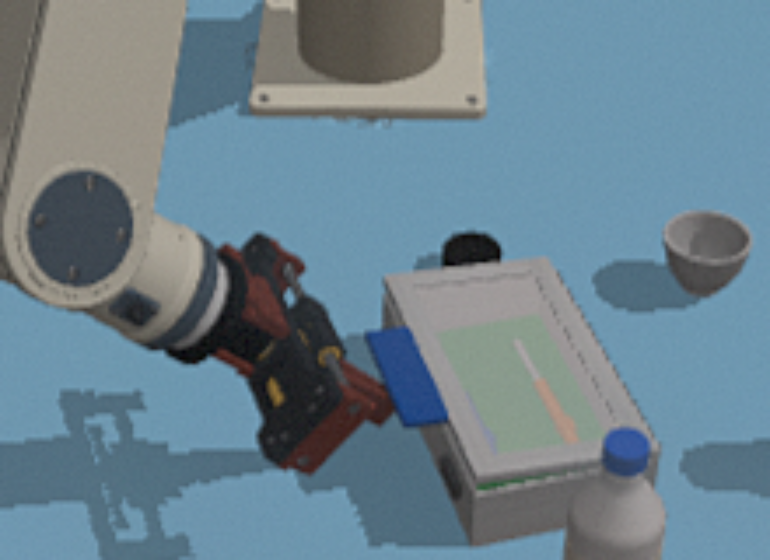

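```bash
python3 -m handwheel '[[[0,0,0],[0,0.8,0.4],0],[[0,0,0],[0,0.8,0.4],0],[[0,0,0],[0,0.8,0.4],0],[[0,0,0],[0,0.8,0.4],0],[[0,0,0],[0,0.8,0.4],0],[[0,0,0],[0,0.8,0.4],0],[[0,0,0],[0,0.8,0.4],0],[[0,0,0],[0,0.8,0.4],0],[[0,0,0],[0,0.8,0.4],0],[[0,0,0],[0,0.8,0.4],0]]'; python3 - <<'E'
from h import *
where()
n='scene'
p=shot(n,n+'13.png')
r=ctrl.spot_point(p,'tongue')
for d in r[:2]:
    X=w(p,d['position'])-C;print(d['score'],X@U,X[2],np.arctan2(X[2]-50,65-X@U))
i=cv2.imread('pics/scene13.png')[150:310,220:440];cv2.imwrite('pics/s13z.png',cv2.resize(i,None,fx=3.5,fy=3.5))
E
```

```text
t: 13.68
ee_pos: [551.3, 18.6, 40.4]
orientation: [-2.315, -0.405, 0.158]
ft_force: [0.5, -0.7, -0.8]
width: 0.3
t 13.68 u -101.7 v -1.0 z 40.4 rot vs down [45.6  0.5 -0.1] F [ 0.5 -0.7 -0.8] q [-0.31  0.84  1.66  0.65  1.26 -1.06] w 0.3
0.82 -98.27620081385072 49.121385946899046 -0.0053811000516468125
```

View pics/s13z.png

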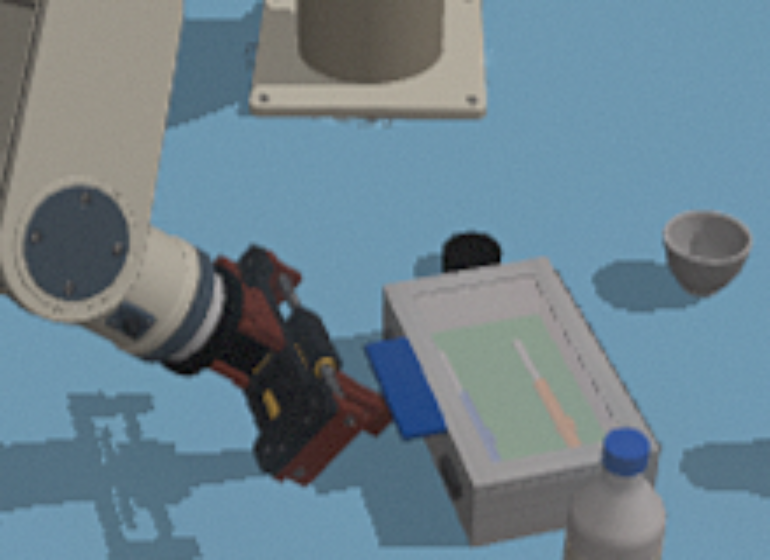

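```bash
python3 -m handwheel '[[[0,0,0],[0,0.8,0.3],0],[[0,0,0],[0,0.8,0.3],0],[[0,0,0],[0,0.8,0.3],0],[[0,0,0],[0,0.8,0.3],0],[[0,0,0],[0,0.8,0.2],0],[[0,0,0],[0,0.9,0.2],0],[[0,0,0],[0,1,0],0],[[0,0,0],[0,1,0],0],[[0,0,0],[0,1,0],0],[[0,0,0],[0,1,0],0]]'; python3 - <<'E'
from h import *
where()
n='scene'
p=shot(n,n+'14.png')
r=ctrl.spot_point(p,'tongue')
for d in r[:2]:
    X=w(p,d['position'])-C;print(d['score'],X@U,X[2],np.arctan2(X[2]-50,65-X@U))
i=cv2.imread('pics/scene14.png')[150:310,220:440];cv2.imwrite('pics/s14z.png',cv2.resize(i,None,fx=3.5,fy=3.5))
E
```

```text
t: 14.62
ee_pos: [553.4, 13.7, 32.9]
orientation: [-2.314, -0.405, 0.158]
ft_force: [0.4, 0.2, 0.5]
width: 0.7
t 14.62 u -107.0 v -1.4 z 32.9 rot vs down [45.7  0.6 -0.1] F [0.4 0.2 0.5] q [-0.31  0.86  1.65  0.64  1.26 -1.06] w 0.7
0.84 -101.0451998351548 45.940797386337 -0.024441503159608302
```

View pics/s14z.png

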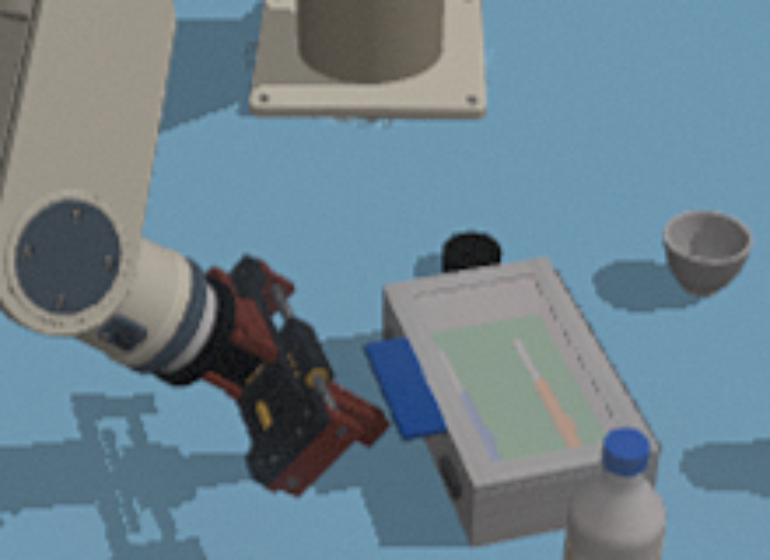

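```bash
python3 -m handwheel '[[[0,0,0],[0,2,-2],0],[[0,0,0],[0,4,-4],0],[[0,0,0],[0,6,-7],0],[[0,0,0],[0,8,-9],0],[[0,0,0],[0,9,-12],0],[[0,0,0],[0,9,-14],0],[[0,0,0],[0,9,-14],0],[[0,0,0],[0,8,-14],0],[[0,0,0],[0,4,-8],0],[[0,0,0],[0,0,0],0]]'; python3 - <<'E'
from h import *
where()
cx,cy,yaw,th=516,114,1.915,0
u=U;v=V;z=Z;c=C
top=[c+a*65*u+b*110*v+58*z for a,b in [(1,1),(-1,1),(-1,-1),(1,-1)]]
ton=[c-a*u+b*50*v+58*z for a,b in [(65,1),(97,1),(97,-1),(65,-1)]]
for n in('scene','side'):
    p=shot(n)
    r=ctrl.spot_point(p,'tongue')
    for d in r[:1]:
        X=w(p,d['position'])-C;print(d['score'],X@U,X[2])
    for q in ('hinge','case'):
        r=ctrl.spot_point(p,q);print(q,[w(p,d['position']).round(0).tolist() for d in r[:1]])
    im=cv2.cvtColor(np.asarray(p['pixels']),cv2.COLOR_RGB2BGR);S=4
    x0,y0=(320,170) if n=='scene' else (200,130)
    if n=='scene': x0=290
    big=cv2.resize(im[y0:y0+150,x0:x0+200],None,fx=S,fy=S,interpolation=cv2.INTER_CUBIC)
    for X,col in((top,(0,255,0)),(ton,(0,255,255))):
        cv2.polylines(big,[((proj(p,X)-[x0,y0]+.5)*S).astype(np.int32)],True,col,1)
    cv2.imwrite(f'pics/{n}_fin.png',big)
E
```

```text
t: 15.55
ee_pos: [591.5, -94.9, 50.7]
orientation: [-2.318, -0.404, 0.155]
ft_force: [0.3, -0.7, -0.2]
width: 0.2
t 15.55 u -222.1 v -0.6 z 50.7 rot vs down [45.5  0.6 -0. ] F [ 0.3 -0.7 -0.2] q [-0.44  0.9   1.47  0.54  1.42 -1.05] w 0.2
0.63 -100.00966898338756 43.53578060437655
hinge [[494.0, 174.0, 47.0]]
case [[518.0, 114.0, -2.0]]
hinge [[496.0, 176.0, 48.0]]
case [[512.0, 114.0, -5.0]]
```

View pics/scene_fin.png

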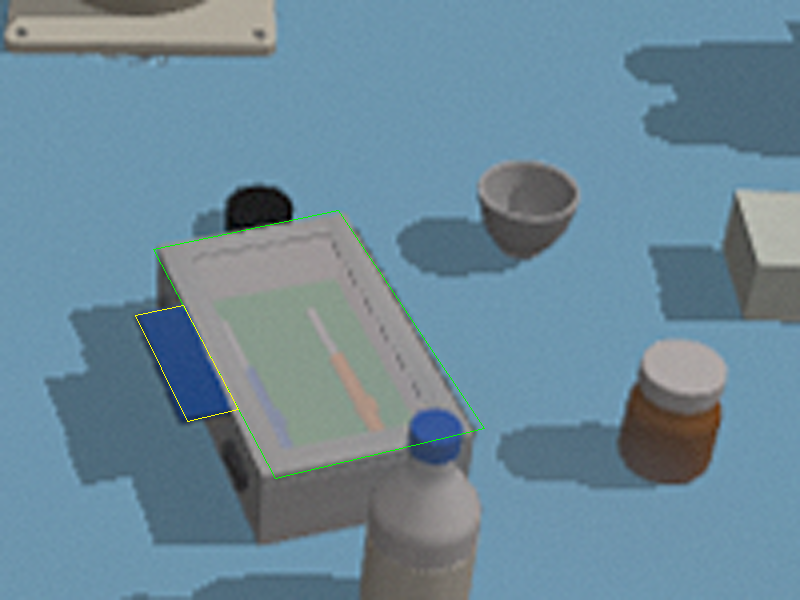

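View pics/side_fin.png

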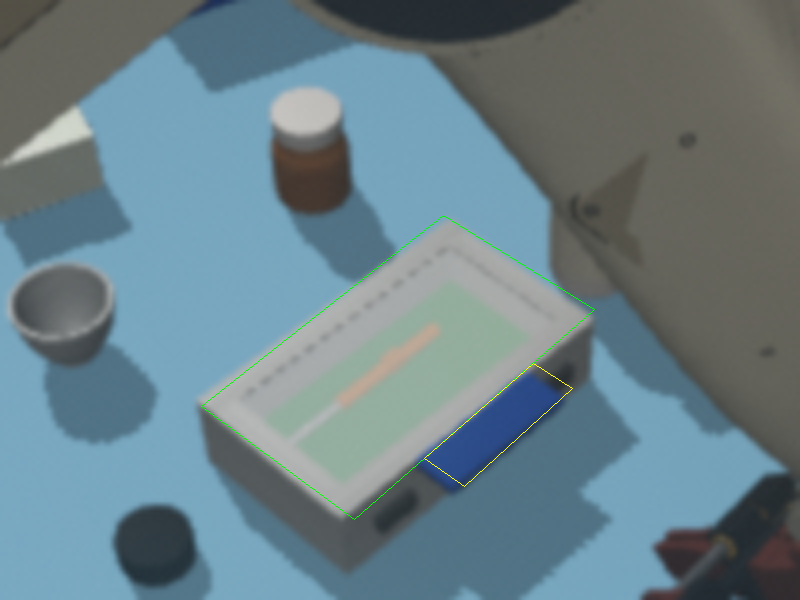

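```bash
python3 -c "
from h import *
where(); print(ctrl.close_job())"
```

```text
t 15.95 u -217.9 v -0.2 z 50.0 rot vs down [45.7  0.4 -0.2] F [-0.1  0.4 -0.4] q [-0.44  0.9   1.47  0.55  1.42 -1.05] w 0.4
the job is handed in; nothing more can be done
None
```

The lid is shut and the job is handed in at about 16 s of the 48 s allowed.

With the fingers closed, I nudged the lid forward from the hinge side to about 1.45 rad, where it started to fall on its own. I then passed the fingers over the top and tilted them 45°. They caught the tongue on their outside at about 0.78 rad and lowered the lid at roughly 0.1 to 0.2 rad/s until it lay on the rim. Once it was shut I drew the fingers clear, and they ended about 120 mm from the tongue.

**Last checks:**
- **Lid:** the outline of a shut lid fits the pictures from both cameras to within 2–3 mm.
- **Case:** its position is unchanged within measurement error, (518, 114) and (512, 114) mm now against about (517, 115) at the start.
- **Surroundings:** the handpieces, jar, bowl and lens cap look undisturbed. I judged this by eye and did not measure them again. The arm partly hid the saline bottle in the side view.
- **Forces:** readings taken between moves never passed about 4 N, and the wrist force was near zero once the fingers were clear.

**Checks that disagreed:**
- **Tongue height:** the network put the tongue at 44–46 mm in the last two scene pictures, a little under the expected 50 mm. That is at or slightly beyond its usual error of about 4 mm.
- **Tongue outline:** in the last side picture the tongue sits a few mm along the hinge from my outline.
- **Missed detection:** the network did not find the tongue at all in the last side picture.

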